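Grease the spindle bearing with the push gun

TASK

Lift the push-type grease gun out of its stand, bring its coupler over the tilted grease nipple of the spindle bearing in line with the nipple, and press it squarely on until the coupler snaps over the nipple's head. Then keep pushing so that the coupler's stem sinks well over half of its travel into the gun's barrel against the spring, and finish like that: still gripping the gun and holding it pressed in, without letting go. Leave the bowl, bottle, spatula and plaster rosette where they are.

Things in the scene. Friction and masses are not known exactly. Their poses are not given: they have to be found in the camera images.
- gun: Push-type grease gun, about 0.5 kg, hanging upright, coupler down. Origin on its axis at the coupler's mouth (stem out); z runs to the grip end. Along z in mm: steel sleeve, diameter 36, 0 to 26; stem, 14, 26 to 46; steel barrel, 34, 46 to 100; collar, 50, 100 to 106; black grip, 26 x 26 square, sides facing its x and y, 106 to 160. Fingertips may push on the collar's top.
- mouth (a point): Centre of the coupler's open mouth, on the sleeve; z along the gun's axis towards the grip. Inside: a bore of 27 mm diameter, 20 mm deep to a flat floor, with four sprung steel balls 6 mm inside the mouth that leave a 17 mm opening and give way outwards. Pushing them over the nipple's head takes about 5 N; then they snap in behind it.
- coupler (a joint): How far the coupler and its stem are pushed into the gun's barrel, in m: 0 fully out (as at the start), 0.016 the end stop. Its spring pushes back with about 8 N at the start of the travel and about 16 N at the end.
- nipple: Brass grease nipple on the bearing, leaning 25 degrees from vertical to the bearing's -x. Origin at the centre of its flat tip; z points out along its axis (the coupler comes along -z). Head: tip 10 mm wide, flaring to 22 mm at 6 to 8 mm below the tip, then to a 15 mm neck at 12 mm; hexagon 28 mm below. Snapped home, the tip meets the bore's floor: the mouth lies 20 mm below the tip.
- bearing: Dark cast bearing on a wooden plank (190 x 130 x 18 mm), fixed. Origin under the plank's centre; the nipple leans to its -x (front, roughly towards the robot). Round housing, 84 mm diameter, 50 mm long, along y, axis 66 mm above the table; a 25 mm shaft sticks out to y +-70 mm, with a 70 mm disc on the +y side.
- stand: Fixed stand for the gun: base 100 x 100 mm, four posts and a 90 x 90 mm plate, its top 115 mm above the table, with a 43 mm hole through which the gun hangs by its collar. Origin under the base's centre. Lift the gun at least 105 mm straight up to clear it.
- bowl: Black plastic bowl, 124 mm wide, 55 mm high; origin under its centre. Not to be disturbed.
- bottle: Yellow plastic bottle, 64 mm diameter, 150 mm high; origin under its centre. Not to be disturbed.
- spatula: Spatula lying on the table along its x. Not to be disturbed.
- rosette: Round plaster rosette, 84 mm diameter, about 21 mm high; origin under its centre. Not to be disturbed.

How it is judged:
By the outcome, as a careful person would: the job done as asked, in the order asked, and still so for the second after the job is handed in, while the arm keeps its last pose, push and grip.
It also fails if it takes over 38 s, if anything falls off the work surface, if the arm or the gripper's body presses on something with over 40 N, if the wrist force passes 120 N, or if a joint passes its speed limit or range.

ROBOT

A 6-joint arm with a two-finger parallel gripper is mounted at the origin on the work surface. World frame = base frame: x ahead of the robot, y to its left, z up, the work surface at z = 0. Lengths are in mm, angles in rad, forces in N, time in s.
With the tool pointing down it reaches from about 200 to 875 mm from the base axis. Payload 3.4 kg.
Tool frame: the origin (TCP) lies on the centre line of the jaws, within the pads' length; the fingertips stand ctrl.tip_reach ahead of it and the grasp point (between the pads) lies 2 mm behind it (ctrl.tip_reach is the distance from the TCP to the fingertips, in mm); z points along the fingers, y is the line along which they close (so a half turn about z gives the same grasp; the last joint's range is limited). The gripper opens to 94 mm and grips with 3 to 60 N. Pads are 16 mm wide; open, the fingers measure 119 mm over their backs; the gripper's body (75 mm by 177 mm) begins 78 mm behind the grasp point.
Start: joints at [-1.392, 0.276, 1.505, -0, 1.361, -0.121], TCP at [169.813, -549.388, 222.493] pointing down, gripper open.
Joint ranges: [-2.89, 2.89], [-0.75, 2.08], [0.22, 2.7], [-1.18, 4.32], [0.11, 2.71], [-2.7, 2.7]. Speed limits (rad/s): [2.57, 2.57, 3.14, 3.14, 3.14, 3.14].

INTERFACE

Orientations are given as a rotation vector (axis times angle).
In Python, from cell import ctrl, eyes, job gives the robot as it stands.
- The arm moves only by the tool send_rows, never from a script. Its arguments are lists of equal length, an entry for each row: "linear": the shift along the tool's x, y, z in m, a list of three; "turn": the turn about the tool's z in degrees; "gripper": the finger opening in m, from 0 to 0.094. In form: {"linear": [[dx, dy, dz], ...], "turn": [turn, ...], "gripper": [gripper, ...]}. A call has 1 to 10 rows; each row is the pose to reach, as a shift and turn from the pose commanded when the call began, along the tool's axes at that moment; what a row does not reach only later rows make up. A row lasts 1/8 s, in which the tool goes at most 62.5 mm and 10.7 degrees, less where a joint would pass 70% of its speed; a pose out of reach is approached as far as the arm can. A call with a gripper value outside its range is refused whole. The fingers move at their own pace and stop on an object; "grip_force" is the grip in N (left out, the last holds). Time passes only in rows, so rows that repeat a pose let the fingers close. It gives the time, the measured TCP pose, the force, the opening and the grip force at its end, in the units of the state.
- ctrl.state(): the state, without advancing time (a new reading comes with each control period).
- eyes.capture(name): name is "scene" or "top" or "wrist"; returns (picture, depth): 480x640x3 uint8, red, green, blue; 480x640 float32, mm along the optical axis (not along the pixel's ray), 0 where there is no reading.
- eyes.camera_model(name): a dict with "fx", "fy", "cx", "cy" (pixels), "dist_coeffs" ([k1, k2, p1, p2, k3] as OpenCV has them; the pictures are not rectified), "view" (4x4, takes a point from world to camera coordinates). Camera axes: x right, y down, z forward; pixel columns grow to the right and rows downward; lengths in mm; the calibration is good to about 2 mm. A picture is of the moment at which its call begins: read the wrist's pose just before it. camera_model takes no time and is no camera call; for the wrist camera it gives the pose at the moment of the call.
- job.hand_in(): hands the job in; it is judged then, once.
The state is a dict: "time_s": time; "q": joint angles; "dq": joint speeds; "joint_efforts": joint torques, N m; "position": TCP position; "ee_rot": TCP orientation; "wrist_force": force on the tool from outside, world axes, zero at the start; "ft_torque": the same for the moment, N m; "finger_gap": finger opening in mm; "gripper_force": force on a finger pad.
Only numpy, scipy, OpenCV 4.12 (cv2) and the standard library are available. Lean on these libraries where they do the work, as an engineer would, in place of code of your own. Each camera call takes 0.05 s, during which the arm holds its last target. There are 200 camera calls.

## Working session

There is one attempt and no reset: what is moved stays moved. The work goes in short steps, Python scripts to look and compute and a tool call to move; the robot and the scene stay as the last step left them, time stands still between calls to the robot, and variables do not carry over. Pictures are saved under pics/ and viewed, at most 10 in all, crops included, and the job is handed in when it is done.

Besides the shell and the picture viewer there is one more tool, called after "Request:" in YAML: its name, and indented under it one key for each argument. send_rows: Moves the arm, as the interface text tells. Its arguments: {"type":"object","properties":{"linear":{"type":"array"},"turn":{"type":"array"},"gripper":{"type":"array"},"grip_force":{"type":"number"}},"required":["linear","turn","gripper"]}

```bash
ls; mkdir -p pics; python3 - <<'E'
from cell import ctrl,eyes,job
import cv2,numpy as np
s=ctrl.state();print(s,ctrl.tip_reach)
for n in("scene","top"):
    p,d=eyes.capture(n);np.savez(f"pics/{n}0.npz",p=p,d=d,V=eyes.camera_model(n)["view"])
    cv2.imwrite(f"pics/{n}0.png",p[:,:,::-1]);m=eyes.camera_model(n);print(n,m)
E
```

```text
pics
{'time_s': 0.0, 'q': array([-1.39198227e+00,  2.76578304e-01,  1.50609048e+00, -5.06337929e-07,
        1.36068527e+00, -1.20964827e-01]), 'dq': array([ 2.06956824e-03, -7.23599534e-04, -2.38531481e-04, -9.79569024e-04,
        1.43284712e-05, -5.25002734e-04]), 'joint_efforts': array([ 1.29321033e-04, -4.04590631e+01, -2.37227333e+01,  6.99413102e-02,
        3.43082543e-02, -1.36761814e-04]), 'position': array([ 169.72370424, -548.83750418,  221.63122617]), 'ee_rot': array([-3.10462691e+00, -4.68867551e-01,  8.07495176e-05]), 'wrist_force': array([ 0.64219629,  0.5006513 , -0.57791425]), 'ft_torque': array([0.00668386, 0.00506537, 0.03112691]), 'gripper_force': 0.0, 'finger_gap': 93.90341483551914} 17.0
scene {'fx': 551.1207872640831, 'fy': 551.1207872640831, 'cx': 308.2104728223057, 'cy': 237.24125093839285, 'dist_coeffs': array([-0.12431101,  0.        ,  0.        ,  0.        ,  0.        ]), 'view': array([[ 6.43594296e-01,  7.65309591e-01, -9.36012952e-03,
        -3.65801788e+02],
       [ 5.14341369e-01, -4.41531946e-01, -7.35188749e-01,
        -2.13246183e+02],
       [-5.66779797e-01,  4.68348983e-01, -6.77797825e-01,
         1.81193070e+03],
       [ 0.00000000e+00,  0.00000000e+00,  0.00000000e+00,
         1.00000000e+00]])}
top {'fx': 556.7824865590578, 'fy': 556.7824865590578, 'cx': 325.59773096245743, 'cy': 245.9854809906647, 'dist_coeffs': array([-0.01055853,  0.        ,  0.        ,  0.        ,  0.        ]), 'view': array([[-2.71279864e-02, -9.99621632e-01, -4.54584425e-03,
         1.08918656e+01],
       [-9.87066135e-01,  2.75054780e-02, -1.57936360e-01,
         5.65314546e+02],
       [ 1.58001637e-01,  2.02553483e-04, -9.87438829e-01,
         1.32928388e+03],
       [ 0.00000000e+00,  0.00000000e+00,  0.00000000e+00,
         1.00000000e+00]])}
```

View pics/scene0.png

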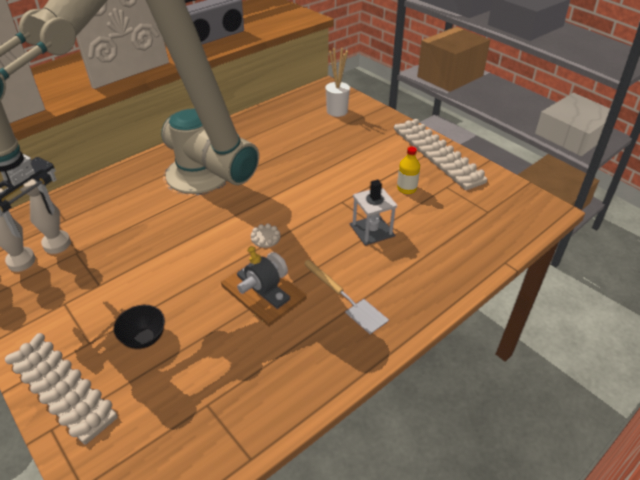

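View pics/top0.png

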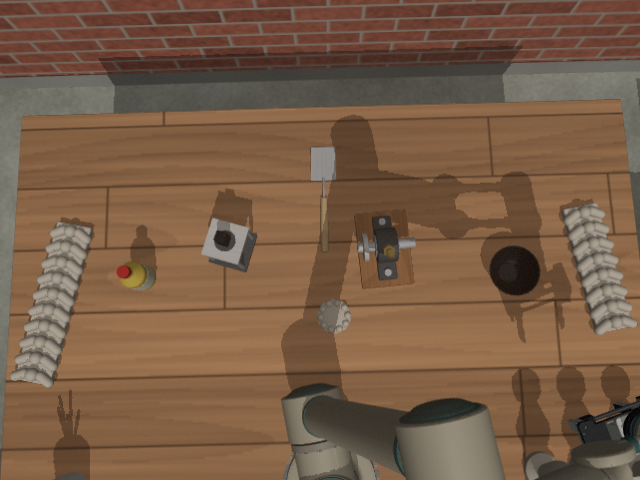

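The scene view shows the bearing with its brass nipple at about (255,257) and the gun in its stand at about (375,195). In the top view the gun is near (224,240), the nipple near (390,251) and the rosette near (334,316). The moves can't tilt the tool, so I plan to pivot the gun 25° between the pads, using the stand's hole rim as the fulcrum. Next I'll take rough positions.

```bash
cat > h.py <<'E'
import numpy as np,cv2
from scipy.spatial.transform import Rotation as R
def cloud(d,m,step=1):
    """HxWx3 world points, nan where no depth"""
    h,w=d.shape;u,v=np.meshgrid(np.arange(w),np.arange(h))
    K=np.array([[m["fx"],0,m["cx"]],[0,m["fy"],m["cy"]],[0,0,1]])
    n=cv2.undistortPoints(np.stack([u,v],-1).reshape(-1,1,2).astype(np.float64),K,m["dist_coeffs"]).reshape(h,w,2)
    z=np.where(d>0,d,np.nan).astype(float)
    c=np.stack([n[...,0]*z,n[...,1]*z,z],-1)
    V=m["view"];return (c-V[:3,3])@V[:3,:3]
def proj(P,m):
    V=m["view"];K=np.array([[m["fx"],0,m["cx"]],[0,m["fy"],m["cy"]],[0,0,1]])
    return cv2.projectPoints(np.atleast_2d(P).astype(float),cv2.Rodrigues(V[:3,:3])[0],V[:3,3],K,m["dist_coeffs"])[0][:,0]
E
python3 - <<'E'
from cell import eyes
from h import *
np.set_printoptions(precision=1,suppress=True)
for n in("top","scene"):
    z=np.load(f"pics/{n}0.npz");m=eyes.camera_model(n);W=cloud(z["d"],m);p=z["p"].astype(int)
    def rep(name,mask):
        q=W[mask&np.isfinite(W[...,2])]
        if len(q):print(n,name,len(q),"med",np.median(q,0),"min",q.min(0),"max",q.max(0))
    H=W[...,2];hsv=cv2.cvtColor(z["p"],cv2.COLOR_RGB2HSV)
    reg=(W[...,0]>300)&(W[...,0]<750)
    st=reg&(W[...,1]>80)&(W[...,1]<300)
    rep("table",reg&(abs(H)<8));rep("plate",st&(H>105)&(H<125)&(p.min(-1)>110));rep("griptop",st&(H>145))
    be=reg&(W[...,1]>-250)&(W[...,1]<20)
    rep("nip",be&(H>50)&(hsv[...,1]>110)&(hsv[...,0]>10)&(hsv[...,0]<32))
    rep("plank",be&(H>12)&(H<24)); rep("hous",be&(H>95)&(H<115))
    q=W[be&(H>12)&(H<24)];print(cv2.minAreaRect(q[:,:2].astype(np.float32)))
    q=W[st&(H>105)&(H<125)];print(cv2.minAreaRect(q[:,:2].astype(np.float32)))
E
```

```text
top table 88273 med [516.4  28.7   0.9] min [ 300.  -802.9   -8. ] max [750.  799.9   8. ]
top plate 958 med [564.6 226.  115.7] min [519.6 177.4 105.2] max [628.9 286.7 123.2]
top griptop 172 med [572.3 229.4 174.5] min [558.4 216.5 145.4] max [588.3 247.4 181.6]
top nip 139 med [ 537.4 -149.9  124.7] min [ 521.3 -205.    68.2] max [601.1 -83.5 146.2]
top plank 3115 med [ 522.9 -106.7   18.5] min [ 357.2 -220.6   12. ] max [737.3  18.9  24. ]
top hous 534 med [ 564.2 -140.7  104.6] min [ 528.6 -177.1   95. ] max [596.2 -91.8 114.7]
((543.40234375, -105.1927261352539), (235.4701690673828, 378.8445739746094), 87.59672546386719)
((574.5320434570312, 232.08624267578125), (91.64991760253906, 90.451904296875), 72.6937026977539)
scene table 56012 med [ 579.1 -261.3   -0.3] min [ 300.  -800.6   -8. ] max [ 750.  1342.6    8. ]
scene plate 507 med [590.1 216.7 114.3] min [520.2 177.1 105.4] max [632.8 292.7 122.4]
scene griptop 146 med [583.2 227.6 165.6] min [562.2 214.5 145.1] max [593.6 245.4 179.7]
scene nip 171 med [ 544.7 -154.1  117.7] min [ 523.6 -220.1   50.8] max [604.1 -90.6 144.2]
scene plank 2066 med [ 593.6 -139.9   16.9] min [ 359.5 -221.6   12. ] max [734.3  20.   24. ]
scene hous 417 med [ 570.8 -149.2  103.3] min [ 532.5 -176.9   95.1] max [599.9 -92.5 114.7]
((543.3585205078125, -104.94420623779297), (238.2766571044922, 373.33197021484375), 87.71601867675781)
((578.1871337890625, 233.98464965820312), (94.07438659667969, 97.82115936279297), 72.5028305053711)
```

```bash
cat >> h.py <<'E'
def delta(s,target):
    """tool-axes shift in m from state s to world target mm"""
    return R.from_rotvec(s["ee_rot"]).inv().apply(np.array(target)-s["position"])/1000
E
python3 - <<'E'
from cell import eyes,ctrl
from h import *
np.set_printoptions(precision=3,suppress=True)
s=ctrl.state();T=R.from_rotvec(s["ee_rot"]);print(T.as_matrix())
m=eyes.camera_model("wrist");V=m["view"];c=-V[:3,:3].T@V[:3,3];print("cam in tool",T.inv().apply(c-s["position"]),"axes(rows) in tool",T.inv().apply(V[:3,:3]),m["fx"],m["cx"],m["cy"])
for t in([470,-150,350],[505,231,350]):print(delta(s,t))
E
```

```text
[[ 0.955  0.295 -0.   ]
 [ 0.295 -0.955  0.002]
 [ 0.    -0.002 -1.   ]]
cam in tool [  72.451    0.543 -160.915] axes(rows) in tool [[-0.002  1.    -0.001]
 [-0.968 -0.002 -0.251]
 [-0.251  0.001  0.968]] 414.57996936121947 322.44441655991386 243.11042454830655
[ 0.405 -0.293 -0.128]
[ 0.551 -0.646 -0.127]
```

Request:
send_rows:
  linear:
    - [0.02, -0.015, -0.03]
    - [0.06, -0.045, -0.06]
    - [0.11, -0.075, -0.09]
    - [0.16, -0.108, -0.118]
    - [0.21, -0.142, -0.118]
    - [0.26, -0.177, -0.118]
    - [0.31, -0.21, -0.118]
    - [0.365, -0.248, -0.118]
    - [0.405, -0.275, -0.118]
    - [0.423, -0.287, -0.118]
  turn: [2, 4, 6, 8, 10, 12, 14, 16, 17, 17]
  gripper: [0.094, 0.094, 0.094, 0.094, 0.094, 0.094, 0.094, 0.094, 0.094, 0.094]

```text
time_s: 1.35
position: [490.3, -147.6, 339.9]
ee_rot: [-3.141, -0.01, 0.001]
wrist_force: [-0.7, 0.1, 0.7]
finger_gap: 93.8
gripper_force: 0.0
```

Request:
send_rows:
  linear:
    - [0, 0, 0]
    - [0, 0, 0]
  turn: [0, 0]
  gripper: [0.094, 0.094]

```text
time_s: 1.6
position: [488.6, -150.9, 340.2]
ee_rot: [3.141, 0.004, -0.002]
wrist_force: [0.6, 0.2, 0.7]
finger_gap: 93.8
gripper_force: 0.0
```

```bash
cat >> h.py <<'E'
def shot(name):
    from cell import eyes,ctrl
    s=ctrl.state();m=eyes.camera_model("wrist");p,d=eyes.capture("wrist")
    np.savez(f"pics/{name}.npz",p=p,d=d,m=m,s=s);cv2.imwrite(f"pics/{name}.png",p[:,:,::-1])
    return s,m,p,d,cloud(d,m)
E
python3 - <<'E'
from h import *
s,m,p,d,W=shot("w1");print(s["time_s"],s["position"],s["ee_rot"])
E
```

```text
1.6 [ 488.55141339 -150.85297991  340.20361343] [ 3.14108155e+00  4.20081619e-03 -1.65665999e-03]
```

View pics/w1.png

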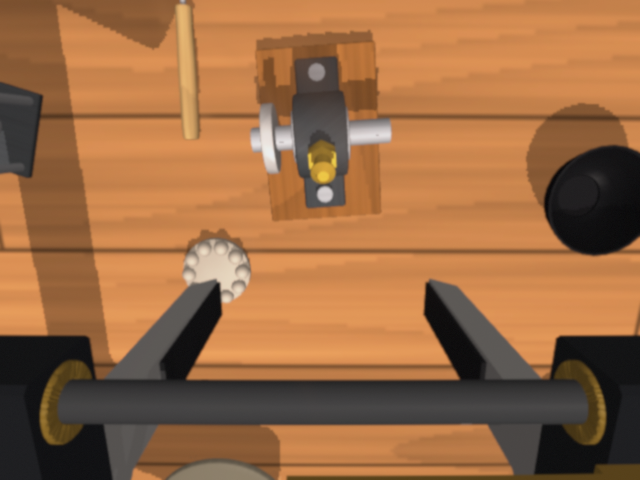

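The wrist view shows the nipple tip at about (323,173), pointing down-image towards the robot. The plank corners are near (257,40), (375,32), (381,213) and (272,220), and the rosette is at (217,268).

```bash
python3 - <<'E'
from h import *
np.set_printoptions(precision=1,suppress=True)
z=np.load("pics/w1.npz",allow_pickle=True);m=z["m"].item();s=z["s"].item();W=cloud(z["d"],m);H=W[...,2];hsv=cv2.cvtColor(z["p"],cv2.COLOR_RGB2HSV)
v,u=np.mgrid[:480,:640];roi=(u>230)&(u<410)&(v>15)&(v<235)
print("table z",np.nanmedian(H[(u>400)&(u<520)&(v>50)&(v<240)]))
mk=(roi&(H>9)&(H<27)).astype(np.uint8);mk=cv2.morphologyEx(mk,cv2.MORPH_OPEN,np.ones((3,3)))
n,l,st,_=cv2.connectedComponentsWithStats(mk);print(st[1:][:,[0,1,2,3,4]])
q=W[(mk>0)];print(cv2.minAreaRect(q[:,:2].astype(np.float32)),np.median(q[:,2]))
# plank corners by ray/plane z=18
def ray(px,zz):
    K=np.array([[m["fx"],0,m["cx"]],[0,m["fy"],m["cy"]],[0,0,1]]);n=cv2.undistortPoints(np.array([[px]],float),K,m["dist_coeffs"])[0,0]
    V=m["view"];c=-V[:3,:3].T@V[:3,3];r=V[:3,:3].T@np.array([*n,1]);return c+r*(zz-c[2])/r[2]
for px in((257,40),(375,32),(381,213),(272,220)):print("corner",ray(px,18))
# housing sides/shaft
sh=roi&(H>45)&(H<85)&(hsv[...,1]<60)&(u>350);print("shaft pts",sh.sum(),W[sh].min(0),W[sh].max(0),np.median(W[sh],0))
br=roi&(hsv[...,0]>15)&(hsv[...,0]<32)&(hsv[...,1]>170)&(u>295)&(u<350)&(v>135)&(v<195)
q=W[br];q=q[q[:,2]>95];print("brass",len(q),"max z",np.percentile(q[:,2],[50,90,98,100]))
for lo in range(100,152,6):
    k=q[(q[:,2]>=lo)&(q[:,2]<lo+6)]
    if len(k):print(lo,len(k),k.mean(0),k.min(0),k.max(0))
print(W[173,323],W[165:182:4,323])
I=cv2.resize(z["p"][130:200,285:365],None,fx=8,fy=8,interpolation=cv2.INTER_CUBIC);cv2.imwrite("pics/w1c.png",I[:,:,::-1])
E
```

```text
table z -1.1707788721379666
[[ 255   41  123   85 5655]
 [ 268  144  113   77 4684]]
((561.9017333984375, -149.91531372070312), (191.3046875, 130.60519409179688), 4.2001953125) 16.66233383339265
corner [660.6 -81.6  18. ]
corner [ 668.7 -207.9   18. ]
corner [ 472.5 -221.2   18. ]
corner [464.  -92.1  18. ]
shaft pts 944 [ 552.9 -219.5   66.1] [ 578.4 -180.    78.9] [ 565.6 -199.3   75.4]
brass 853 max z [126.2 139.6 140.8 142.6]
106 45 [ 547.7 -152.4  111. ] [ 532.9 -162.5  107.8] [ 555.5 -140.3  112. ]
112 261 [ 545.1 -150.6  115.6] [ 534.  -162.4  112.1] [ 555.5 -139.4  118. ]
118 102 [ 545.5 -150.8  119.7] [ 537.1 -158.6  118. ] [ 552.1 -140.5  123.7]
124 34 [ 540.4 -151.1  126.3] [ 538.3 -157.6  124.2] [ 541.8 -145.1  128.9]
130 63 [ 528.2 -152.   134.6] [ 521.2 -161.9  130.3] [ 539.5 -141.7  136. ]
136 347 [ 531.7 -151.8  138.6] [ 522.6 -161.   136. ] [ 540.  -142.7  141.8]
142 1 [ 531.8 -153.1  142.6] [ 531.8 -153.1  142.6] [ 531.8 -153.1  142.6]
[ 529.9 -152.2  140.5] [[ 536.6 -152.2  138.1]
 [ 533.3 -152.2  140.6]
 [ 529.9 -152.2  140.5]
 [ 526.2 -152.2  137.5]
 [ 522.8 -152.2  138.2]]
```

View pics/w1c.png

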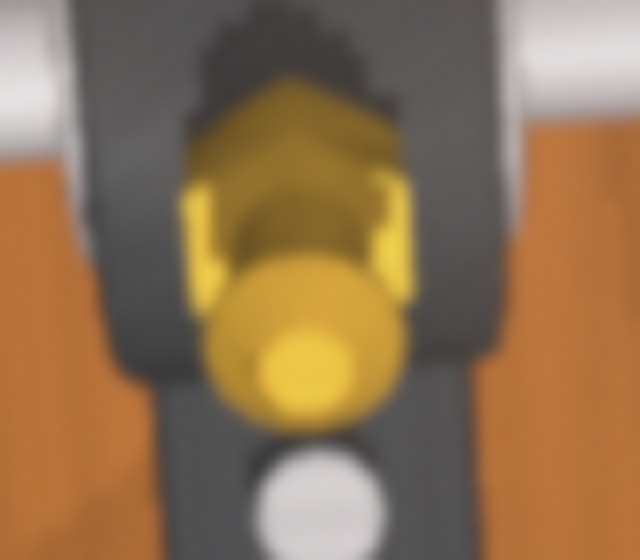

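The crop shows the flat tip centred at crop (305,368), which is image (323,176). That puts the tip at about (527.5, -152.5, 140.5). The bearing's yaw is about 4.2°, and its size agrees with the given dimensions. Next I'll look at the gun.

Request:
send_rows:
  linear:
    - [0, -0.03, 0]
    - [0.005, -0.08, 0]
    - [0.01, -0.135, 0]
    - [0.015, -0.19, 0]
    - [0.015, -0.245, 0]
    - [0.015, -0.3, 0]
    - [0.015, -0.35, 0]
    - [0.015, -0.38, 0]
    - [0.015, -0.38, 0]
    - [0.015, -0.38, 0]
  turn: [0, 0, 0, 0, 0, 0, 0, 0, 0, 0]
  gripper: [0.094, 0.094, 0.094, 0.094, 0.094, 0.094, 0.094, 0.094, 0.094, 0.094]

```text
time_s: 2.9
position: [503.2, 228.1, 340.4]
ee_rot: [3.14, 0.002, 0.0]
wrist_force: [0.6, -0.2, 0.7]
finger_gap: 93.8
gripper_force: 0.0
```

```bash
python3 - <<'E'
from h import *
np.set_printoptions(precision=1,suppress=True)
s,m,p,d,W=shot("w2");print(s["time_s"],s["position"],s["ee_rot"])
H=W[...,2];ok=(W[...,0]>500)&(W[...,0]<650)&(W[...,1]>150)&(W[...,1]<310)
for n,lo,hi in(("top",166,182),("collar",117,125),("plate",109,118)):
    mk=ok&(H>lo)&(H<hi);q=W[mk];print(n,len(q),q.mean(0),np.median(q[:,2]),cv2.minAreaRect(q[:,:2].astype(np.float32)))
v,u=np.where(ok&(H>100));print(u.min(),u.max(),v.min(),v.max())
u0,v0=(u.min()+u.max())//2,(v.min()+v.max())//2
a=max(0,v0-75);b=max(0,u0-100);print("crop org",b,a)
cv2.imwrite("pics/w2c.png",cv2.resize(p[a:a+150,b:b+200],None,fx=4,fy=4,interpolation=cv2.INTER_CUBIC)[:,:,::-1])
E
```

```text
2.9 [503.2 228.1 340.4] [3.1 0.  0. ]
top 1142 [574.2 232.9 173.4] 173.4218370651532 ((573.997314453125, 232.95590209960938), (26.013219833374023, 26.082904815673828), 70.88536071777344)
collar 1331 [574.7 232.  119.7] 119.64551265997129 ((573.9684448242188, 232.70391845703125), (48.38908386230469, 49.62381362915039), 89.29668426513672)
plate 7700 [575.8 232.9 113.7] 113.70685291651785 ((574.05615234375, 233.0548553466797), (90.44459533691406, 90.57615661621094), 72.6639175415039)
0 639 72 479
crop org 219 200
```

View pics/w2c.png

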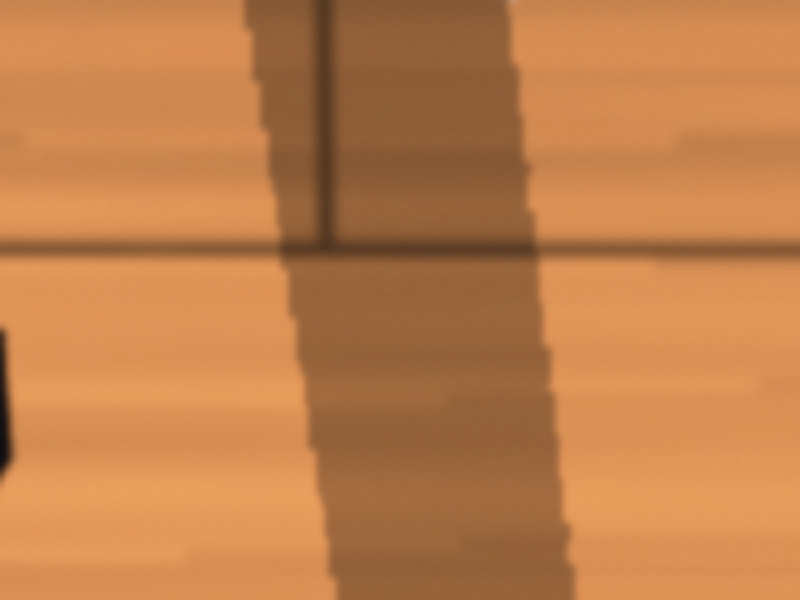

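The crop missed the gun, but the depth fit is clean: gun axis at (574, 232.9), grip 26.0 x 26.1 mm with yaw -19.1°, plate 90 mm. Heights read 1.3 mm low. Now to grasp it.

Request:
send_rows:
  linear:
    - [0.02, -0.002, 0.0]
    - [0.045, -0.003, 0.0]
    - [0.066, -0.005, 0.02]
    - [0.071, -0.005, 0.055]
    - [0.071, -0.005, 0.1]
    - [0.071, -0.005, 0.14]
    - [0.071, -0.005, 0.17]
    - [0.071, -0.005, 0.185]
    - [0.071, -0.005, 0.19]
    - [0.071, -0.005, 0.19]
  turn: [5, 10, 15, 19, 19, 19, 19, 19, 19, 19]
  gripper: [0.094, 0.094, 0.094, 0.094, 0.094, 0.094, 0.094, 0.094, 0.094, 0.094]

```text
time_s: 4.2
position: [574.7, 234.7, 151.3]
ee_rot: [-3.099, 0.515, -0.002]
wrist_force: [0.5, 0.5, -0.6]
finger_gap: 94.0
gripper_force: 0.0
```

Request:
send_rows:
  linear:
    - [0, 0, 0]
    - [0, 0, 0]
    - [0, 0, 0]
    - [0, 0, 0]
    - [0, 0, 0]
    - [0, 0, 0]
  turn: [0, 0, 0, 0, 0, 0]
  gripper: [0.06, 0.035, 0.02, 0.02, 0.02, 0.02]
  grip_force: 30

```text
time_s: 4.95
position: [574.0, 235.0, 150.4]
ee_rot: [3.099, -0.514, -0.0]
wrist_force: [0.2, -0.3, 0.2]
finger_gap: 37.5
gripper_force: 0.0
```

Request:
send_rows:
  linear:
    - [0, 0, 0]
    - [0, 0, 0]
    - [0, 0, 0]
    - [0, 0, -0.01]
    - [0, 0, -0.025]
    - [0, 0, -0.045]
    - [0, 0, -0.065]
    - [0, 0, -0.08]
    - [0, 0, -0.09]
    - [0, 0, -0.09]
  turn: [0, 0, 0, 0, 0, 0, 0, 0, 0, 0]
  gripper: [0.02, 0.02, 0.02, 0.02, 0.02, 0.02, 0.02, 0.02, 0.02, 0.02]

```text
time_s: 6.2
position: [574.3, 235.2, 241.2]
ee_rot: [-3.099, 0.514, -0.002]
wrist_force: [-0.9, -0.2, -5.2]
finger_gap: 25.7
gripper_force: 30.0
```

Request:
send_rows:
  linear:
    - [-0.004, 0, 0]
    - [-0.011, 0, 0]
    - [-0.018, 0, 0]
    - [-0.025, 0, 0]
    - [-0.032, 0, 0]
    - [-0.04, 0, 0]
    - [-0.048, 0, 0]
    - [-0.055, 0, 0]
    - [-0.061, 0, 0]
    - [-0.062, 0, 0]
  turn: [0, 0, 0, 0, 0, 0, 0, 0, 0, 0]
  gripper: [0.02, 0.02, 0.02, 0.02, 0.02, 0.02, 0.02, 0.02, 0.02, 0.02]
  grip_force: 15

```text
time_s: 7.45
position: [514.8, 255.1, 240.5]
ee_rot: [3.099, -0.513, -0.0]
wrist_force: [2.8, -2.9, -5.6]
finger_gap: 25.6
gripper_force: 15.0
```

Request:
send_rows:
  linear:
    - [0, 0, 0]
    - [0, 0, 0]
  turn: [0, 0]
  gripper: [0.02, 0.02]
  grip_force: 50

```text
time_s: 7.7
position: [515.1, 255.0, 240.5]
ee_rot: [3.099, -0.514, -0.001]
wrist_force: [0.0, -2.0, -3.9]
finger_gap: 25.2
gripper_force: 50.0
```

```bash
python3 - <<'E'
from h import *
s,m,p,d,W=shot("w3");print(s["time_s"],s["position"],s["wrist_force"],s["ft_torque"],s["finger_gap"],s["gripper_force"],s["q"])
E
```

```text
7.7 [515.08358397 254.98689997 240.47142307] [ 0.04197039 -2.00997823 -3.90756734] [-0.51037553 -0.12268718 -0.03948829] 25.2182755812084 49.99830901622772 [3.38474228e-01 2.66573773e-01 1.47343245e+00 2.36211689e-04
 1.40230393e+00 2.23791775e+00]
```

View pics/w3.png

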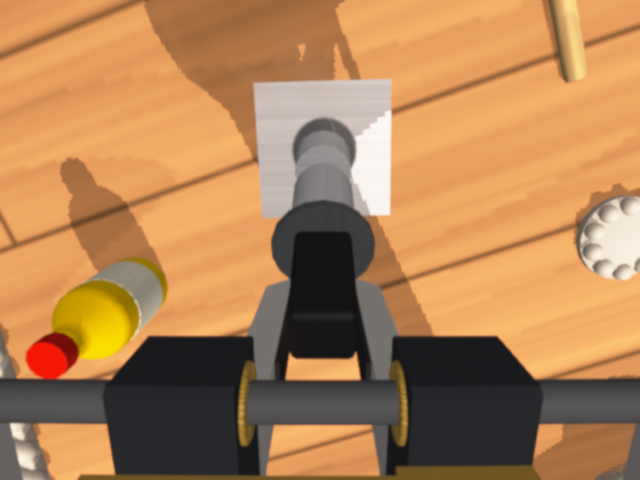

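The view shows the gun pivoted in the grip. The collar is at (323,240) and the sleeve reaches up-image to about (323,150), just over the plate's hole. I'll lift and measure its tilt.

Request:
send_rows:
  linear:
    - [-0.002, 0, -0.01]
    - [-0.003, 0, -0.025]
    - [-0.003, 0, -0.045]
    - [-0.003, 0, -0.065]
    - [-0.003, 0, -0.08]
    - [-0.003, 0, -0.08]
    - [-0.003, 0, -0.08]
  turn: [0, 0, 0, 0, 0, 0, 0]
  gripper: [0.02, 0.02, 0.02, 0.02, 0.02, 0.02, 0.02]
  grip_force: 60

```text
time_s: 8.62
position: [512.0, 256.0, 319.9]
ee_rot: [3.099, -0.513, -0.002]
wrist_force: [-1.1, -0.3, -5.1]
finger_gap: 25.6
gripper_force: 60.0
```

```bash
cat >> h.py <<'E'
def fitgun(s,m,d,p):
    """gun axis in tool frame from wrist depth"""
    from scipy.optimize import least_squares
    T=R.from_rotvec(s["ee_rot"]);W=cloud(d,m)
    P=T.inv().apply((W-s["position"]).reshape(-1,3)).reshape(W.shape)
    a0=np.array([np.sin(.436),0,np.cos(.436)]);g=np.array([0,0,-2.])
    def sel(x):
        a=np.array([np.sin(x[0])*np.cos(x[1]),np.sin(x[1]),np.cos(x[0])*np.cos(x[1])]);o=g+[x[2],x[3],0]
        r=P-o;t=r@a;rad=np.linalg.norm(r-t[...,None]*a,axis=-1);return t,rad
    x=np.array([.436,0,0,0.])
    for it in range(3):
        t,rad=sel(x);mb=(t>44)&(t<86)&(rad<26)
        Q=P[mb]
        def f(x):
            a=np.array([np.sin(x[0])*np.cos(x[1]),np.sin(x[1]),np.cos(x[0])*np.cos(x[1])]);r=Q-(g+[x[2],x[3],0]);t=r@a
            return np.linalg.norm(r-t[:,None]*a,axis=1)-17
        x=least_squares(f,x,loss="soft_l1").x
    t,rad=sel(x);ms=(t>60)&(rad<22);tt=t[ms]
    print("N",mb.sum(),"tilt deg",np.degrees(x[:2]),"off",x[2:],"res",np.abs(f(x)).mean())
    h,e=np.histogram(tt,bins=np.arange(60,160,2));print("axial hist",dict(zip(e.astype(int)[:],h)))
    mc=(rad>20)&(rad<25.5)&(t>10)&(t<50);print("collar top axial",np.percentile(t[mc],[5,25,50]) if mc.any() else None)
    return x
E
python3 - <<'E'
from h import *
s,m,p,d,W=shot("w4");print(s["time_s"],s["position"],s["wrist_force"],s["ft_torque"])
fitgun(s,m,d,p)
E
```

```text
8.625 [511.96048593 255.99998298 319.86413621] [-1.07525308 -0.30779189 -5.06330699] [ 0.05926022  0.13335884 -0.02167318]
N 1698 tilt deg [22.30800576  0.17417922] off [6.8708934  0.55613568] res 0.2406567799587663
axial hist {np.int64(60): np.int64(107), np.int64(62): np.int64(111), np.int64(64): np.int64(114), np.int64(66): np.int64(111), np.int64(68): np.int64(109), np.int64(70): np.int64(113), np.int64(72): np.int64(103), np.int64(74): np.int64(103), np.int64(76): np.int64(100), np.int64(78): np.int64(100), np.int64(80): np.int64(90), np.int64(82): np.int64(98), np.int64(84): np.int64(86), np.int64(86): np.int64(95), np.int64(88): np.int64(91), np.int64(90): np.int64(66), np.int64(92): np.int64(11), np.int64(94): np.int64(0), np.int64(96): np.int64(0), np.int64(98): np.int64(0), np.int64(100): np.int64(0), np.int64(102): np.int64(0), np.int64(104): np.int64(0), np.int64(106): np.int64(0), np.int64(108): np.int64(0), np.int64(110): np.int64(13), np.int64(112): np.int64(751), np.int64(114): np.int64(271), np.int64(116): np.int64(77), np.int64(118): np.int64(65), np.int64(120): np.int64(67), np.int64(122): np.int64(66), np.int64(124): np.int64(69), np.int64(126): np.int64(59), np.int64(128): np.int64(64), np.int64(130): np.int64(61), np.int64(132): np.int64(58), np.int64(134): np.int64(66), np.int64(136): np.int64(50), np.int64(138): np.int64(16), np.int64(140): np.int64(0), np.int64(142): np.int64(0), np.int64(144): np.int64(0), np.int64(146): np.int64(0), np.int64(148): np.int64(0), np.int64(150): np.int64(0), np.int64(152): np.int64(0), np.int64(154): np.int64(0), np.int64(156): np.int64(0)}
collar top axial [32.43121004 33.18126396 33.61922964]
```

The fit is clean (0.24 mm residual, mouth 138.5 mm along from the grasp), but the tilt is 22.3° and I want 25°. I'll go back to the rim for another 7 mm of push.

Request:
send_rows:
  linear:
    - [0.005, 0, 0.025]
    - [0.006, 0, 0.055]
    - [0.006, 0, 0.075]
    - [0.006, 0, 0.082]
    - [0.004, 0, 0.082]
    - [0.001, 0, 0.082]
    - [-0.002, 0, 0.082]
    - [-0.0045, 0, 0.082]
    - [-0.0045, 0, 0.082]
  turn: [0, 0, 0, 0, 0, 0, 0, 0, 0]
  gripper: [0.02, 0.02, 0.02, 0.02, 0.02, 0.02, 0.02, 0.02, 0.02]
  grip_force: 20

```text
time_s: 9.8
position: [508.4, 257.3, 239.0]
ee_rot: [3.099, -0.514, 0.002]
wrist_force: [2.7, -2.2, -5.3]
finger_gap: 25.6
gripper_force: 20.0
```

Request:
send_rows:
  linear:
    - [0, 0, 0]
    - [0, 0, -0.008]
    - [-0.002, 0, -0.025]
    - [-0.003, 0, -0.05]
    - [-0.003, 0, -0.075]
    - [-0.003, 0, -0.08]
    - [-0.003, 0, -0.08]
  turn: [0, 0, 0, 0, 0, 0, 0]
  gripper: [0.02, 0.02, 0.02, 0.02, 0.02, 0.02, 0.02]
  grip_force: 60

```text
time_s: 10.68
position: [504.5, 258.9, 318.0]
ee_rot: [-3.099, 0.513, 0.003]
wrist_force: [-0.4, 0.1, -4.9]
finger_gap: 25.6
gripper_force: 60.0
```

```bash
python3 - <<'E'
from h import *
s,m,p,d,W=shot("w5");print(s["time_s"],s["position"],s["wrist_force"],s["ft_torque"])
fitgun(s,m,d,p)
E
```

```text
10.675 [504.49182461 258.87402782 318.0135495 ] [-0.41205247  0.09701226 -4.90178371] [0.13915579 0.17715502 0.04747782]
N 0 tilt deg [ 2.5914531  88.76001436] off [   60.44365335 -2266.78367408] res nan
axial hist {np.int64(60): np.int64(0), np.int64(62): np.int64(0), np.int64(64): np.int64(0), np.int64(66): np.int64(0), np.int64(68): np.int64(0), np.int64(70): np.int64(0), np.int64(72): np.int64(0), np.int64(74): np.int64(0), np.int64(76): np.int64(0), np.int64(78): np.int64(0), np.int64(80): np.int64(0), np.int64(82): np.int64(0), np.int64(84): np.int64(0), np.int64(86): np.int64(0), np.int64(88): np.int64(0), np.int64(90): np.int64(0), np.int64(92): np.int64(0), np.int64(94): np.int64(0), np.int64(96): np.int64(0), np.int64(98): np.int64(0), np.int64(100): np.int64(0), np.int64(102): np.int64(0), np.int64(104): np.int64(0), np.int64(106): np.int64(0), np.int64(108): np.int64(0), np.int64(110): np.int64(0), np.int64(112): np.int64(0), np.int64(114): np.int64(0), np.int64(116): np.int64(0), np.int64(118): np.int64(0), np.int64(120): np.int64(0), np.int64(122): np.int64(0), np.int64(124): np.int64(0), np.int64(126): np.int64(0), np.int64(128): np.int64(0), np.int64(130): np.int64(0), np.int64(132): np.int64(0), np.int64(134): np.int64(0), np.int64(136): np.int64(0), np.int64(138): np.int64(0), np.int64(140): np.int64(0), np.int64(142): np.int64(0), np.int64(144): np.int64(0), np.int64(146): np.int64(0), np.int64(148): np.int64(0), np.int64(150): np.int64(0), np.int64(152): np.int64(0), np.int64(154): np.int64(0), np.int64(156): np.int64(0)}
collar top axial Noneh.py:40: RuntimeWarning: Mean of empty slice.
  print("N",mb.sum(),"tilt deg",np.degrees(x[:2]),"off",x[2:],"res",np.abs(f(x)).mean())
  ret = ret.dtype.type(ret / rcount)
```

```bash
sed -i 's/x=np.array(\[.436,0,0,0.\])/x=np.array([.42,0,7.,.5])/; s/print("axial hist".*$/print("sleeve top",np.median(tt[(tt>108)\&(tt<115)]),"mouth",tt.max())/' h.py
python3 - <<'E'
from h import *
for n in("w4","w5"):
    z=np.load(f"pics/{n}.npz",allow_pickle=True);fitgun(z["s"].item(),z["m"].item(),z["d"],z["p"])
E
```

```text
N 1698 tilt deg [22.30800576  0.17417886] off [6.87089341 0.55613613] res 0.24065677975469438
sleeve top 113.49311732614919 mouth 359.59167614544026
collar top axial [32.43121005 33.18126403 33.61922966]
N 1912 tilt deg [24.64675628  0.09992349] off [7.78287219 0.65117132] res 0.2425430373281079
sleeve top 113.37193357262981 mouth 364.2399436331731
collar top axial [32.39279535 33.06626176 33.49245026]
```

View pics/w5.png

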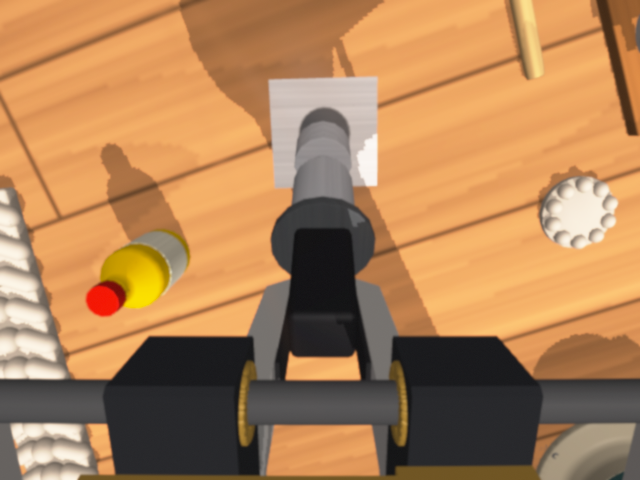

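The gun is still held, with its sleeve clear above the plate, and the fit gives 24.65°. Now I'll carry it to just off the nipple, in line with it.

Request:
send_rows:
  linear:
    - [0.005, 0.02, 0]
    - [0.013, 0.062, 0]
    - [0.023, 0.112, 0]
    - [0.034, 0.165, 0]
    - [0.045, 0.22, 0]
    - [0.056, 0.275, 0]
    - [0.067, 0.328, 0.005]
    - [0.076, 0.373, 0.012]
    - [0.082, 0.402, 0.018]
    - [0.084, 0.411, 0.02]
  turn: [-1, -3, -6, -9, -12, -15, -18, -21, -23, -23]
  gripper: [0.02, 0.02, 0.02, 0.02, 0.02, 0.02, 0.02, 0.02, 0.02, 0.02]

```text
time_s: 11.98
position: [451.1, -158.7, 296.8]
ee_rot: [-3.138, -0.11, 0.005]
wrist_force: [0.1, 0.7, -5.3]
finger_gap: 25.9
gripper_force: 60.0
```

Request:
send_rows:
  linear:
    - [0, 0, 0]
    - [0, 0, 0]
    - [0, 0, 0]
  turn: [0, 0, 0]
  gripper: [0.02, 0.02, 0.02]

```text
time_s: 12.35
position: [452.5, -156.6, 298.7]
ee_rot: [-3.139, -0.117, -0.001]
wrist_force: [-0.5, -0.1, -5.2]
finger_gap: 25.7
gripper_force: 60.0
```

```bash
python3 - <<'E'
from h import *
from cell import eyes
np.set_printoptions(precision=2,suppress=True)
s,m,p,d,W=shot("w6");print(s["time_s"],s["position"],s["ee_rot"],s["wrist_force"])
x=fitgun(s,m,d,p)
T=R.from_rotvec(s["ee_rot"]);a=np.array([np.sin(x[0]),x[1],np.cos(x[0])]);M=s["position"]+T.apply(np.array([x[2],x[3],-2])+138.4*a)
print("mouth",M,"axis",T.apply(-a),"yaw",np.degrees(np.arctan2(T.as_matrix()[1,0],T.as_matrix()[0,0])))
print("px mouth/tip wrist",proj([M,[527.5,-152.5,140.5]],m))
q,dd=eyes.capture("scene");ms=eyes.camera_model("scene");c=proj([M,[527.5,-152.5,140.5]],ms);print(c)
b,a_=(c.mean(0)-[40,35]).astype(int);print(b,a_)
A=cv2.resize(q[a_:a_+60,b:b+80],(400,300),interpolation=cv2.INTER_CUBIC);B=cv2.resize(p[60:300,200:440],(300,300))
cv2.imwrite("pics/w6c.png",np.hstack([A,B])[:,:,::-1])
E
```

```text
12.35 [ 452.52 -156.61  298.7 ] [-3.14 -0.12 -0.  ] [-0.47 -0.06 -5.21]
N 1917 tilt deg [24.66  0.14] off [7.44 0.66] res 0.2541614254037429
sleeve top 113.35424611575115 mouth 227.64109022936802
collar top axial [32.34 33.04 33.49]
mouth [ 517.65 -152.72  174.95] axis [-0.42 -0.03  0.91] yaw 4.26626396609141
px mouth/tip wrist [[322.63 147.2 ]
 [323.24 132.46]]
[[245.6  233.85]
 [249.21 246.28]]
207 205
```

View pics/w6c.png

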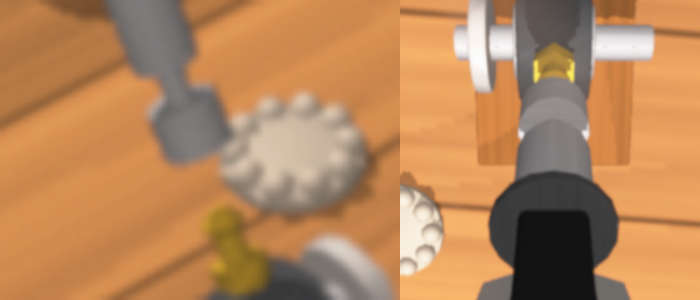

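The left panel (scene) shows the coupler above the brass nipple: mouth at about (195,150) and nipple tip at about (220,212). The right panel (wrist) shows both on the same centre line. Laterally it agrees. I'll refine the tip's x and z with a profile fit to the earlier depth.

```bash
python3 - <<'E'
from h import *
from cell import eyes
from scipy.optimize import least_squares
np.set_printoptions(precision=2,suppress=True)
a=np.array([-np.sin(np.radians(25))*np.cos(.0735),-np.sin(np.radians(25))*np.sin(.0735),np.cos(np.radians(25))])
prof=np.array([[0,0],[0,5],[6,11],[8,11],[12,7.5],[16,7.5]],float)
def dist(Q,tip):
    r=tip-Q;s=r@a;rho=np.linalg.norm(r-s[:,None]*a,axis=1);X=np.c_[s,rho]
    D=[]
    for A,B in zip(prof[:-1],prof[1:]):
        t=np.clip(((X-A)@(B-A))/((B-A)@(B-A)),0,1);D.append(np.linalg.norm(X-A-t[:,None]*(B-A),axis=1))
    return np.min(D,0)
def fit(W,pic,u0,u1,v0,v1,zoff):
    hsv=cv2.cvtColor(pic,cv2.COLOR_RGB2HSV);v,u=np.mgrid[:480,:640]
    mk=(u>u0)&(u<u1)&(v>v0)&(v<v1)&(hsv[...,0]>15)&(hsv[...,0]<35)&(hsv[...,1]>150)
    Q=W[mk&(W[...,2]>128)]+[0,0,zoff]
    for t0 in([527.5,-152.5,140.5],[531,-152,142]):
        r=least_squares(lambda t:dist(Q,t),t0,loss="soft_l1");print(len(Q),r.x,np.abs(r.fun).mean())
z=np.load("pics/w1.npz",allow_pickle=True);fit(cloud(z["d"],z["m"].item()),z["p"],295,350,135,195,0)
for n in("scene","top"):
    z=np.load(f"pics/{n}0.npz");m=eyes.camera_model(n);c=proj([527.5,-152.5,138],m)[0];print(n,c)
    W=cloud(z["d"],m);fit(W,z["p"],c[0]-8,c[0]+8,c[1]-8,c[1]+8,0)
E
```

```text
437 [ 526.89 -152.22  139.03] 0.4211890302876925
437 [ 526.89 -152.22  139.03] 0.4211890272165243
scene [249.3  247.02]
50 [ 530.25 -150.52  139.56] 1.4969400549989493
50 [ 530.25 -150.52  139.56] 1.4969402574732902
top [390.32 254.12]
0 [ 527.5 -152.5  140.5] nan
0 [ 531. -152.  142.] nan<stdin>:18: RuntimeWarning: Mean of empty slice.
  ret = ret.dtype.type(ret / rcount)
```

Request:
send_rows:
  linear:
    - [0.002, 0, 0.008]
    - [0.0042, 0, 0.019]
    - [0.0042, 0, 0.025]
    - [0.0055, 0, 0.0278]
    - [0.0072, 0, 0.0314]
    - [0.0084, 0, 0.034]
    - [0.0093, 0, 0.036]
    - [0.0093, 0, 0.036]
  turn: [0, 0, 0, 0, 0, 0, 0, 0]
  gripper: [0.02, 0.02, 0.02, 0.02, 0.02, 0.02, 0.02, 0.02]

```text
time_s: 13.45
position: [461.5, -157.0, 262.4]
ee_rot: [3.139, 0.114, -0.0]
wrist_force: [-0.5, 0.6, -5.3]
finger_gap: 25.3
gripper_force: 60.0
```

```bash
cat > chk.py <<'E'
import sys
from h import *
np.set_printoptions(precision=2,suppress=True)
s,m,p,d,W=shot(sys.argv[1]);print(s["time_s"],s["position"],s["wrist_force"],s["ft_torque"])
x=fitgun(s,m,d,p)
T=R.from_rotvec(s["ee_rot"]);a=np.array([np.sin(x[0]),x[1],np.cos(x[0])]);O=s["position"]+T.apply([x[2],x[3],-2])
M=O+138.4*T.apply(a)
n=np.array([-.4215,-.031,.906]);r=M-[526.9,-152.2,139.0];print("gun mouth if stem out",M,"along",r@n,"perp",r-n*(r@n),"axial F",s["wrist_force"]@n+5.1*n[2])
# sleeve top (face seen) axial, for stem travel: sleeve top is 112.4 when out
P=W-O;t=P@T.apply(a);rad=np.linalg.norm(P-t[...,None]*T.apply(a),axis=-1);h,e=np.histogram(t[(rad<19)&(t>92)&(t<125)],bins=np.arange(92,126,1.5));print(dict(zip(e.tolist(),h.tolist())))
E
python3 chk.py w7
```

```text
13.45 [ 461.54 -157.04  262.39] [-0.5   0.61 -5.33] [ 0.03  0.18 -0.01]
N 1910 tilt deg [24.64  0.08] off [7.5  0.71] res 0.24601770554765146
sleeve top 113.34858026389638 mouth 184.7826107074334
collar top axial [32.39 33.07 33.51]
gun mouth if stem out [ 526.61 -153.19  138.58] along -0.23039325562509247 perp [-0.39 -0.99 -0.21] axial F -0.02032747678185398
{92.0: 13, 93.5: 0, 95.0: 0, 96.5: 0, 98.0: 0, 99.5: 0, 101.0: 0, 102.5: 0, 104.0: 0, 105.5: 0, 107.0: 0, 108.5: 0, 110.0: 5, 111.5: 304, 113.0: 715, 114.5: 97, 116.0: 63, 117.5: 55, 119.0: 51, 120.5: 60, 122.0: 52, 123.5: 49}
```

The mouth is at the tip, within 1 mm of its axis, and there is no contact force. Pressing along the axis now.

Request:
send_rows:
  linear:
    - [0.0011, -0.0007, 0.0023]
    - [0.0021, -0.0007, 0.0045]
    - [0.0032, -0.0007, 0.0068]
    - [0.0042, -0.0007, 0.0091]
    - [0.0053, -0.0007, 0.0113]
    - [0.0063, -0.0007, 0.0136]
    - [0.0074, -0.0007, 0.0159]
    - [0.0085, -0.0007, 0.0181]
    - [0.0093, -0.0007, 0.0199]
    - [0.0093, -0.0007, 0.0199]
  turn: [0, 0, 0, 0, 0, 0, 0, 0, 0, 0]
  gripper: [0.02, 0.02, 0.02, 0.02, 0.02, 0.02, 0.02, 0.02, 0.02, 0.02]

```text
time_s: 14.75
position: [470.4, -155.9, 243.2]
ee_rot: [3.139, 0.115, -0.0]
wrist_force: [-3.6, -0.1, 4.1]
finger_gap: 25.7
gripper_force: 60.0
```

```bash
python3 chk.py w8
```

```text
14.75 [ 470.38 -155.89  243.2 ] [-3.65 -0.09  4.09] [0.07 0.97 0.01]
N 1916 tilt deg [24.68  0.1 ] off [7.41 0.68] res 0.2535697010565562
sleeve top 111.27552551965456 mouth 164.53216215079948
collar top axial [32.39 33.06 33.49]
gun mouth if stem out [ 535.43 -152.16  119.42] along -21.332411602679137 perp [-0.46 -0.62 -0.25] axial F 9.86438642505576
{92.0: 7, 93.5: 0, 95.0: 0, 96.5: 0, 98.0: 0, 99.5: 0, 101.0: 0, 102.5: 0, 104.0: 0, 105.5: 0, 107.0: 0, 108.5: 16, 110.0: 669, 111.5: 332, 113.0: 63, 114.5: 48, 116.0: 56, 117.5: 58, 119.0: 58, 120.5: 56, 122.0: 54, 123.5: 49}
```

The coupler is home: the stem has given 2.1 mm, the mouth is about 19 mm below the tip, and the force is 9.9 N. I'll push on by 11 mm.

Request:
send_rows:
  linear:
    - [0.0008, 0, 0.0018]
    - [0.0017, 0, 0.0036]
    - [0.0025, 0, 0.0054]
    - [0.0034, 0, 0.0072]
    - [0.0042, 0, 0.0091]
    - [0.0047, 0, 0.01]
    - [0.0047, 0, 0.01]
    - [0.0047, 0, 0.01]
  turn: [0, 0, 0, 0, 0, 0, 0, 0]
  gripper: [0.02, 0.02, 0.02, 0.02, 0.02, 0.02, 0.02, 0.02]

```text
time_s: 15.8
position: [474.9, -155.6, 233.5]
ee_rot: [3.139, 0.115, -0.001]
wrist_force: [-6.1, 0.4, 9.0]
finger_gap: 25.6
gripper_force: 60.0
```

```bash
python3 chk.py w9
```

```text
15.8 [ 474.9  -155.6   233.47] [-6.08  0.41  8.99] [0.14 1.25 0.02]
N 1914 tilt deg [24.69  0.19] off [7.37 0.53] res 0.24500441761723102
sleeve top 111.56413809290379 mouth 153.37519531126108
collar top axial [32.43 33.07 33.51]
gun mouth if stem out [ 539.92 -151.97  109.69] along -32.05383493448975 perp [-0.49 -0.76 -0.27] axial F 15.316134014647186
{92.0: 10, 93.5: 0, 95.0: 0, 96.5: 0, 98.0: 25, 99.5: 417, 101.0: 172, 102.5: 73, 104.0: 55, 105.5: 68, 107.0: 58, 108.5: 60, 110.0: 57, 111.5: 62, 113.0: 63, 114.5: 54, 116.0: 64, 117.5: 53, 119.0: 56, 120.5: 58, 122.0: 45, 123.5: 57}
```

The stem is in by about 12.8 of 16 mm, the force is 15.3 N and the tilt is 24.7°, with no slip in the grip. Handing in.

```bash
python3 -c "
from cell import job;print(job.hand_in())"
```

```text
the job is handed in; nothing more can be done
None
```

The gun's coupler is on the nipple, in line with it, and the job is handed in at about 16 s of arm time. The mouth measured about 19 mm below the tip (20 mm is home), so I take it as snapped over the head. The stem is pushed in about 12.8 of 16 mm at about 15 N, the gun is still gripped at 60 N, and the arm's path kept clear of the bowl, bottle, spatula and rosette.

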